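Sort tested power modules: hang passes on the rack, nest rejects, close the batch

TASK

Sort the tested power modules on the bench: hang every green-tagged one by its carrying handle on the outgoing rack, one to a hook, and stand every red-tagged one upright, flat on the floor of a nest of the red reject tray, one to a nest. When all of them are sorted and let go, press the blue batch button fully down and release it. Leave the other things on the bench where they are.

Things in the scene. Friction and masses are not known exactly. Their poses are not given: they have to be found in the camera images.
- pass_a: power module, GREEN (passed) tag (patches on both broad faces and body top). Box 56 (x) x 90 (y) x 60 (z) mm, 0.35 kg. Black handle on top: grip bar along y, 90 long, 16 thick in x, 106 to 132 mm above the underside, rounded below, on two end posts; opening under the bar 66 wide (y), 46 high (z 60 to 106), right through along x. Origin: underside centre, z up. Same after a half turn. May be absent
- pass_b: power module, GREEN (passed) tag (patches on both broad faces and body top). Box 56 (x) x 90 (y) x 60 (z) mm, 0.35 kg. Black handle on top: grip bar along y, 90 long, 16 thick in x, 106 to 132 mm above the underside, rounded below, on two end posts; opening under the bar 66 wide (y), 46 high (z 60 to 106), right through along x. Origin: underside centre, z up. Same after a half turn. May be absent
- pass_c: power module, GREEN (passed) tag (patches on both broad faces and body top). Box 56 (x) x 90 (y) x 60 (z) mm, 0.35 kg. Black handle on top: grip bar along y, 90 long, 16 thick in x, 106 to 132 mm above the underside, rounded below, on two end posts; opening under the bar 66 wide (y), 46 high (z 60 to 106), right through along x. Origin: underside centre, z up. Same after a half turn. May be absent
- reject_a: power module, RED (rejected) tag (patches on both broad faces and body top). Box 56 (x) x 90 (y) x 60 (z) mm, 0.35 kg. Black handle on top: grip bar along y, 90 long, 16 thick in x, 106 to 132 mm above the underside, rounded below, on two end posts; opening under the bar 66 wide (y), 46 high (z 60 to 106), right through along x. Origin: underside centre, z up. Same after a half turn. May be absent
- reject_b: power module, RED (rejected) tag (patches on both broad faces and body top). Box 56 (x) x 90 (y) x 60 (z) mm, 0.35 kg. Black handle on top: grip bar along y, 90 long, 16 thick in x, 106 to 132 mm above the underside, rounded below, on two end posts; opening under the bar 66 wide (y), 46 high (z 60 to 106), right through along x. Origin: underside centre, z up. Same after a half turn. May be absent
- reject_c: power module, RED (rejected) tag (patches on both broad faces and body top). Box 56 (x) x 90 (y) x 60 (z) mm, 0.35 kg. Black handle on top: grip bar along y, 90 long, 16 thick in x, 106 to 132 mm above the underside, rounded below, on two end posts; opening under the bar 66 wide (y), 46 high (z 60 to 106), right through along x. Origin: underside centre, z up. Same after a half turn. May be absent
- hook0 (a point): rack hook, nearest the middle of the bench: level flat steel arm 14 wide (y) x 10 thick, 215 mm above the bench, free end bent up. This point: on the arm's axis, middle of the seat. +x runs along the arm to the rack's beam (60 mm away); the tip is 38 mm away towards -x, its top 17 mm above the arm's axis; y along the rack, z up. Hooks 125 mm apart; frame top 228 mm above the bench
- hook1 (a point): rack hook, middle: level flat steel arm 14 wide (y) x 10 thick, 215 mm above the bench, free end bent up. This point: on the arm's axis, middle of the seat. +x runs along the arm to the rack's beam (60 mm away); the tip is 38 mm away towards -x, its top 17 mm above the arm's axis; y along the rack, z up. Hooks 125 mm apart; frame top 228 mm above the bench
- hook2 (a point): rack hook, outermost, far left: level flat steel arm 14 wide (y) x 10 thick, 215 mm above the bench, free end bent up. This point: on the arm's axis, middle of the seat. +x runs along the arm to the rack's beam (60 mm away); the tip is 38 mm away towards -x, its top 17 mm above the arm's axis; y along the rack, z up. Hooks 125 mm apart; frame top 228 mm above the bench
- nest0 (a point): one nest of the red reject tray (the one nearest the robot). This point is the centre of the nest's floor, 5 mm above the bench; the nest is 76 mm (x) x 112 mm (y), so a module stands in it with its handle bar along y; walls rise 25 mm above the floor
- nest1 (a point): one nest of the red reject tray (the middle one). This point is the centre of the nest's floor, 5 mm above the bench; the nest is 76 mm (x) x 112 mm (y), so a module stands in it with its handle bar along y; walls rise 25 mm above the floor
- nest2 (a point): one nest of the red reject tray (the one farthest from the robot). This point is the centre of the nest's floor, 5 mm above the bench; the nest is 76 mm (x) x 112 mm (y), so a module stands in it with its handle bar along y; walls rise 25 mm above the floor
- batch_top (a point): centre of the top face of the round blue batch button (36 mm across) on its yellow housing; it is pressed straight down
- batch (a joint): travel of the blue batch button: 0 up, 0.007 m fully down; springs back, about 5 N at full travel
- tape: yellow tape roll lying flat, 90 mm across, 22 high; origin underside centre. Not part of the job
- driver: screwdriver lying on the bench, 190 mm long along x. Not part of the job
- board: green circuit board with black heat sink and orange terminals, 100 x 75 x 17 mm. Not part of the job
- meter: yellow hand meter lying flat, 150 x 75 x 41 mm. Not part of the job
- cleaner: white bottle with a blue cap, 60 mm across, 150 high. Not part of the job
- wrench: wrench lying on the bench, 160 mm long along x. Not part of the job
- cup: grey plastic cup, 70 mm across, 70 high. Not part of the job

How it is judged:
By the outcome, as a careful person would: the job done as asked, in the order asked, and still so for the second after the job is handed in, with the robot touching nothing.
Of pass_a, pass_b, pass_c, reject_a, reject_b, reject_c only 4 to 6 are there at a start; the rules pass over those that are not, and their reading is None.
At some moment in a run one of pass_a, pass_b, pass_c, reject_a, reject_b, reject_c may be knocked a few centimetres aside while the robot is not near it.
It also fails if it takes over 210 s, if anything falls off the work surface, if the arm or the gripper's body presses on something with over 40 N, if the wrist force passes 120 N, or if a joint passes its speed limit or range.

ROBOT

A 6-joint arm with a two-finger parallel gripper is mounted at the origin on the work surface. World frame = base frame: x ahead of the robot, y to its left, z up, the work surface at z = 0. Lengths are in m, angles in rad, forces in N, time in s.
With the tool pointing down it reaches from about 0.275 to 0.825 m from the base axis. Payload 4.9 kg.
Tool frame: the origin (TCP) lies midway between the tips of the shut fingers; the grasp point (between the pads) lies 19 mm behind it (bot.grip_depth is the distance from the TCP to the grasp point, in m); z points along the fingers, y is the line along which they close (so a half turn about z gives the same grasp; the last joint's range is limited). The gripper opens to 85 mm and grips with 20 to 120 N. Pads are 22 mm wide; open, the fingers measure 114 mm over their backs; the gripper's body (76 mm by 85 mm) begins 54 mm behind the grasp point. The pads swing forward as they close: fully open they stand 13 mm farther back than shut.
Start: joints at [1.171, 0.326, -0.193, 1.052, 0, 1.437], TCP at [0.144, 0.531, 0.195] pointing down, gripper open.
Joint ranges: [-2.65, 2.65], [-0.97, 1.79], [-1.3, 1.35], [-1.93, 2.1], [-1.47, 1.37], [-3.14, 3.14]. Speed limits (rad/s): [2.57, 2.57, 3.14, 3.14, 3.14, 3.14].

INTERFACE

Orientations are given as a unit quaternion [w, x, y, z].
In Python, from cell import bot gives the robot as it stands. Calls block until the motion is done:
- bot.move_pose(position, orientation): joint-space move of the TCP to a pose.
- bot.move_linear(position, speed=0.15, rotation=None, until_force=None): straight line of the TCP; rotation=None keeps the orientation; speed is the mean speed in m/s. With until_force (N) it stops when the force on the tool has changed by that much, and returns True; else False.
- bot.goto_joints(angles): joint-space move.
- bot.set_gripper(opening, grasp_force=None): opening from 0.0 (shut) to 1.0 (fully open); grasp_force is the grip in N (None keeps the last); returns when the fingers have stopped.
- bot.wait(seconds).
- bot.solve_ik(position, orientation): joint angles nearest the present ones, or None.
- bot.camera(name): name is "side" or "top" or "wrist"; returns the picture (384x512x3 uint8, red, green, blue); there is no depth.
- bot.calibration(name): a dict with "mtx" (3x3 intrinsics, pixels), "extrinsics" (4x4, takes a point from world to camera coordinates); the wrist camera has in their place "hand_eye" (4x4, takes a point from camera to tool coordinates, whose origin is the TCP and whose axes are the flange's). Camera axes: x right, y down, z forward; pixel columns grow to the right and rows downward; lengths in m; the calibration is good to about 2 mm. The wrist camera is an equidistant fisheye: a pixel r from the principal point sees the ray r / f radians off the axis. A picture is of the moment at which its call begins: read the wrist's pose just before it. calibration takes no time and is no camera call.
A pose or a line that the arm cannot do raises bot.PlanningError and nothing moves.
- bot.close_job(): hands the job in; it is judged then, once.
Trained networks look in the newest picture that a camera, given by its name, has taken for a name from the list of things; names that differ only in an ending like _2 or _b are one class to them, and where a whole thing is asked for, a point or a joint stands for the part that bears it (a point fixed in the world has none). Each returns a list of dicts, best first, with "confidence" (0 to 1); they miss things now and then, are a little off and sometimes report something else, mostly with a low value. They report only what shows in the picture. A call takes as long as a camera call.
- bot.search_frame(camera, thing): "bbox" ([left, top, width, height] in pixels, round what is visible of it).
Readings, each from a call of its own:
- bot.read_clock(): time.
- bot.read_joint_positions(): joint angles.
- bot.read_joint_vel(): joint speeds.
- bot.read_joint_efforts(): joint torques, N m.
- bot.read_position(): TCP position.
- bot.read_tool_rot(): TCP orientation.
- bot.read_ft_force(): force on the tool from outside, world axes, zero at the start.
- bot.read_moment(): the same for the moment, N m.
- bot.read_gripper_width(): opening from 0.0 (shut) to 1.0 (fully open).
- bot.read_finger_force(): force on a finger pad.
Only numpy, scipy, OpenCV 4.12 (cv2) and the standard library are available. Lean on these libraries where they do the work, as an engineer would, in place of code of your own. Each camera call takes 0.05 s, during which the arm holds its last target. There are 200 camera calls.

## Working session

There is one attempt and no reset: what is moved stays moved. The work goes in short steps, each a Python script; the robot and the scene stay as the last script left them, time stands still between calls to the robot, and variables do not carry over. Pictures are saved under pics/ and viewed, at most 14 in all, crops included, and the job is handed in when it is done.

```bash
ls; mkdir -p pics; python3 - <<'E'
from cell import bot
import cv2, numpy as np
for c in ["side","top","wrist"]:
    im=bot.camera(c); cv2.imwrite(f"pics/{c}0.png",im[:,:,::-1])
    k=bot.calibration(c); print(c,{a:np.round(b,4).tolist() for a,b in k.items()})
print(bot.read_clock(),bot.read_tool_rot(),bot.read_position())
for c in ["side","top"]:
    for t in ["pass_a","reject_a","hook0","nest0","batch_top"]:
        print(c,t,[(np.round(d["bbox"]).tolist(),round(d["confidence"],2)) for d in bot.search_frame(c,t)][:5])
E
```

```text
pics
side {'mtx': [[395.1368, 0.0, 252.6712], [0.0, 395.1368, 191.6273], [0.0, 0.0, 1.0]], 'extrinsics': [[-0.9804, -0.197, 0.0052, 0.5731], [-0.1114, 0.5321, -0.8393, 0.177], [0.1626, -0.8235, -0.5436, 1.0289], [0.0, 0.0, 0.0, 1.0]]}
top {'mtx': [[427.2173, 0.0, 252.7206], [0.0, 427.2173, 194.2871], [0.0, 0.0, 1.0]], 'extrinsics': [[-0.0254, -0.9997, -0.0026, 0.0264], [-0.9952, 0.0256, -0.0941, 0.5955], [0.0941, 0.0002, -0.9956, 1.447], [0.0, 0.0, 0.0, 1.0]]}
wrist {'mtx': [[297.3186, 0.0, 261.092], [0.0, 297.3186, 190.5317], [0.0, 0.0, 1.0]], 'hand_eye': [[0.0008, -0.9563, -0.2925, 0.0739], [1.0, 0.0005, 0.001, -0.0006], [-0.0008, -0.2925, 0.9563, -0.1775], [0.0, 0.0, 0.0, 1.0]]}
0.15 [-1.75754218e-04  1.32484202e-01  9.91184898e-01 -6.35406082e-04] [0.14427285 0.53026603 0.19458609]
side pass_a [([294.0, 172.0, 25.0, 52.0], 0.76), ([293.0, 201.0, 25.0, 62.0], 0.76), ([238.0, 192.0, 29.0, 53.0], 0.59)]
side reject_a [([259.0, 167.0, 20.0, 54.0], 0.83), ([217.0, 162.0, 17.0, 44.0], 0.69), ([240.0, 192.0, 28.0, 54.0], 0.69), ([272.0, 153.0, 76.0, 44.0], 0.63)]
side hook0 [([184.0, 190.0, 97.0, 194.0], 0.66), ([296.0, 277.0, 13.0, 12.0], 0.28)]
side nest0 [([271.0, 150.0, 74.0, 49.0], 0.75), ([157.0, 230.0, 29.0, 37.0], 0.24)]
side batch_top []
top pass_a [([230.0, 234.0, 30.0, 16.0], 0.93), ([276.0, 232.0, 25.0, 14.0], 0.55)]
top reject_a [([234.0, 191.0, 28.0, 16.0], 0.62), ([276.0, 158.0, 27.0, 21.0], 0.6), ([273.0, 192.0, 31.0, 25.0], 0.58)]
top hook0 [([78.0, 156.0, 138.0, 82.0], 0.84), ([272.0, 128.0, 40.0, 23.0], 0.53)]
top nest0 [([321.0, 193.0, 72.0, 78.0], 0.63)]
top batch_top []
```

```bash
python3 - <<'E'
import cv2
for c in ["side","top"]:
    im=cv2.imread(f"pics/{c}0.png"); 
    im=im[110:390,120:400] if c=="side" else im[90:300,60:420]
    f=2.1 if c=="side" else 2.2
    cv2.imwrite(f"pics/{c}0b.png",cv2.resize(im,None,fx=f,fy=f,interpolation=cv2.INTER_CUBIC))
E
```

```text
(no output)
```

View pics/side0b.png

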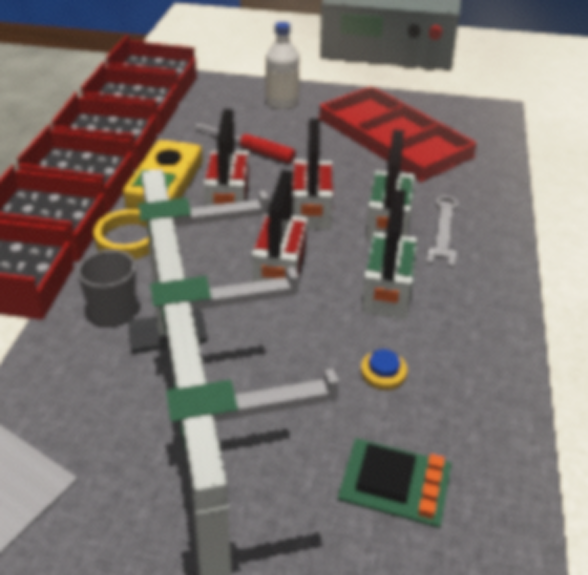

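View pics/top0b.png

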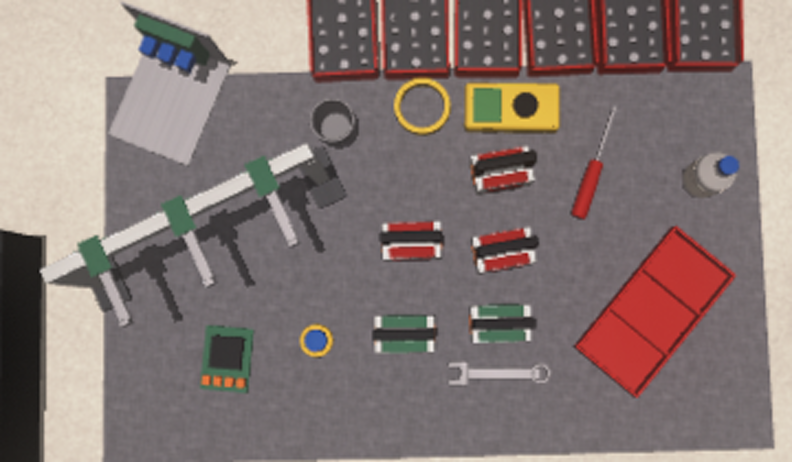

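View pics/wrist0.png

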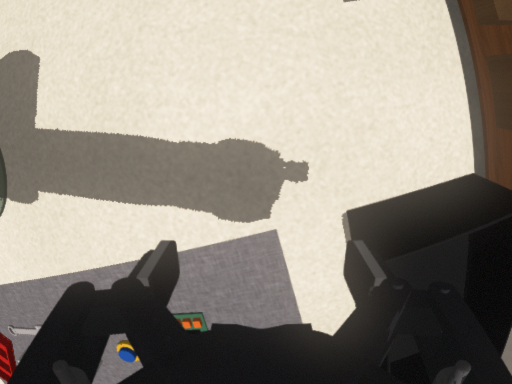

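The top picture shows 2 green modules (crop px 405,333 and 503,323) and 3 red ones (411,238; 505,245; 504,162). It also shows the rack at left, turned about 25°, the tray at right, turned about 40°, and the button at 316,341. The wrist currently sees only empty bench, so I'll get rough positions first and then take wrist views.

```bash
cat > h.py <<'E'
from cell import bot
import cv2, numpy as np
from scipy.spatial.transform import Rotation as R
def q(a): return [0,np.cos(a/2),np.sin(a/2),0]      # tool down, tool x at angle a
def ray_fixed(c,p):
    k=bot.calibration(c); E=k["extrinsics"]; d=np.linalg.inv(k["mtx"])@[p[0],p[1],1]
    return -E[:3,:3].T@E[:3,3], E[:3,:3].T@d
def wpose():
    w=bot.read_tool_rot(); T=np.eye(4); T[:3,:3]=R.from_quat([w[1],w[2],w[3],w[0]]).as_matrix(); T[:3,3]=bot.read_position()
    return T@bot.calibration("wrist")["hand_eye"]
K=bot.calibration("wrist")["mtx"]
def ray_w(T,p):
    v=(np.array(p,float)-K[:2,2])/K[0,0]; r=np.linalg.norm(v)+1e-12
    return T[:3,3], T[:3,:3]@np.r_[np.sin(r)*v/r,np.cos(r)]
def proj_w(T,P):
    c=(np.atleast_2d(P)-T[:3,3])@T[:3,:3]; n=np.linalg.norm(c[:,:2],axis=1)+1e-12
    return K[:2,2]+K[0,0]*(np.arctan2(n,c[:,2])/n)[:,None]*c[:,:2]
def at(ray,z): o,d=ray; return o+d*(z-o[2])/d[2]
def tri(rays):
    A=np.zeros((3,3));b=np.zeros(3)
    for o,d in rays:
        d=d/np.linalg.norm(d);M=np.eye(3)-np.outer(d,d);A+=M;b+=M@o
    X=np.linalg.solve(A,b); return X,max(np.linalg.norm(np.cross(X-o,d/np.linalg.norm(d))) for o,d in rays)
def shot(name):
    T=wpose(); im=bot.camera("wrist")[:,:,::-1].copy(); cv2.imwrite(f"pics/{name}.png",im); np.save(f"pics/{name}.npy",T); return T,im
E
python3 - <<'E'
from h import *
f=lambda x,y,z:np.round(at(ray_fixed("top",(x/2.2+60,y/2.2+90)),z),3)
for n,x,y in [("g1",405,333),("g2",503,323),("r1",411,238),("r2",505,245),("r3",504,162)]: print(n,f(x,y,.132))
for a,b in [((262,178),(293,243)),((180,215),(210,283)),((95,257),(125,322))]: print("hook",f(*a,.22),f(*b,.22))
for c in [(675,228),(734,273),(637,395),(575,347)]: print("tray",f(*c,.03))
print("btn",f(316,341,.03),"cleaner",f(728,165,.15))
for p in [(.45,-.0,.3),(.45,.3,.36),(.45,-.2,.3)]:
    for a in range(-180,180,45):
        s=bot.solve_ik(p,q(np.radians(a))); print(p,a,None if s is None else np.round(s,2))
E
```

```text
g1 [0.437 0.042 0.132]
g2 [ 0.447 -0.1    0.132]
r1 [0.574 0.03  0.132]
r2 [ 0.56  -0.106  0.132]
r3 [ 0.683 -0.109  0.132]
hook [0.654 0.231 0.22 ] [0.564 0.19  0.22 ]
hook [0.606 0.344 0.22 ] [0.512 0.303 0.22 ]
hook [0.552 0.46  0.22 ] [0.462 0.419 0.22 ]
tray [ 0.588 -0.382  0.03 ]
tray [ 0.515 -0.47   0.03 ]
tray [ 0.331 -0.31   0.03 ]
tray [ 0.407 -0.218  0.03 ]
btn [0.426 0.183 0.03 ] cleaner [ 0.667 -0.431  0.15 ]
(0.45, -0.0, 0.3) -180 [-0.16  0.09 -0.23  1.26  0.   -0.16]
(0.45, -0.0, 0.3) -135 [-0.16  0.09 -0.23  1.26  0.   -0.95]
(0.45, -0.0, 0.3) -90 [-0.16  0.09 -0.23  1.26  0.   -1.74]
(0.45, -0.0, 0.3) -45 [-0.16  0.09 -0.23  1.26  0.   -2.52]
(0.45, -0.0, 0.3) 0 [-0.16  0.09 -0.23  1.26  0.    2.98]
(0.45, -0.0, 0.3) 45 [-0.16  0.09 -0.23  1.26  0.    2.19]
(0.45, -0.0, 0.3) 90 [-0.16  0.09 -0.23  1.26  0.    1.41]
(0.45, -0.0, 0.3) 135 [-0.16  0.09 -0.23  1.26  0.    0.62]
(0.45, 0.3, 0.36) -180 [0.45 0.26 0.13 1.44 0.   0.45]
(0.45, 0.3, 0.36) -135 [ 0.45  0.26  0.13  1.44  0.   -0.33]
(0.45, 0.3, 0.36) -90 [ 0.45  0.26  0.13  1.44  0.   -1.12]
(0.45, 0.3, 0.36) -45 [ 0.45  0.26  0.13  1.44  0.   -1.9 ]
(0.45, 0.3, 0.36) 0 [ 0.45  0.26  0.13  1.44  0.   -2.69]
(0.45, 0.3, 0.36) 45 [0.45 0.26 0.13 1.44 0.   2.81]
(0.45, 0.3, 0.36) 90 [0.45 0.26 0.13 1.44 0.   2.02]
(0.45, 0.3, 0.36) 135 [0.45 0.26 0.13 1.44 0.   1.24]
(0.45, -0.2, 0.3) -180 [-0.57  0.17 -0.13  1.27  0.   -0.57]
(0.45, -0.2, 0.3) -135 [-0.57  0.17 -0.13  1.27  0.   -1.35]
(0.45, -0.2, 0.3) -90 [-0.57  0.17 -0.13  1.27  0.   -2.14]
(0.45, -0.2, 0.3) -45 [-0.57  0.17 -0.13  1.27  0.   -2.92]
(0.45, -0.2, 0.3) 0 [-0.57  0.17 -0.13  1.27  0.    2.57]
(0.45, -0.2, 0.3) 45 [-0.57  0.17 -0.13  1.27  0.    1.79]
(0.45, -0.2, 0.3) 90 [-0.57  0.17 -0.13  1.27  0.    1.  ]
(0.45, -0.2, 0.3) 135 [-0.57  0.17 -0.13  1.27  0.    0.22]
```

```bash
python3 - <<'E'
from h import *
p=bot.read_position(); bot.move_linear([p[0],p[1],.42],speed=.25)
for i,(x,y,z,a) in enumerate([(.53,.37,.42,180),(.6,.27,.42,180),(.6,.0,.36,180),(.54,-.08,.36,180),(.47,-.27,.36,180),(.5,-.36,.36,180)]):
    bot.move_pose([x,y,z],q(np.radians(a))); shot(f"w{i}")
print(bot.read_clock())
a=cv2.imread("pics/w0.png");b=cv2.imread("pics/w1.png")
cv2.imwrite("pics/m0.png",np.vstack([a[60:330],b[60:330]]))
a=cv2.imread("pics/w2.png");b=cv2.imread("pics/w4.png")
cv2.imwrite("pics/m1.png",np.vstack([a[60:330],b[60:330]]))
E
```

```text
6.95
```

View pics/m0.png

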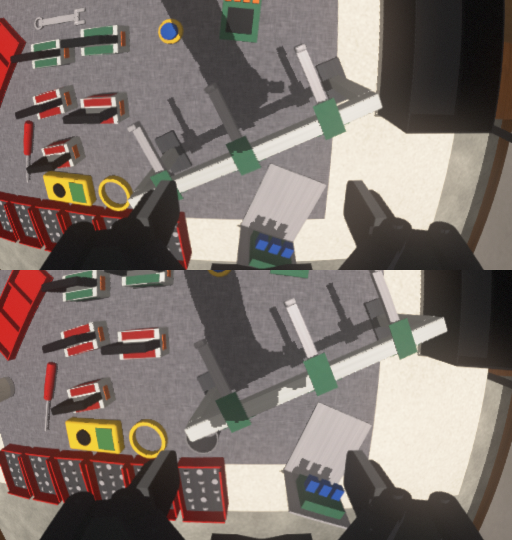

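View pics/m1.png

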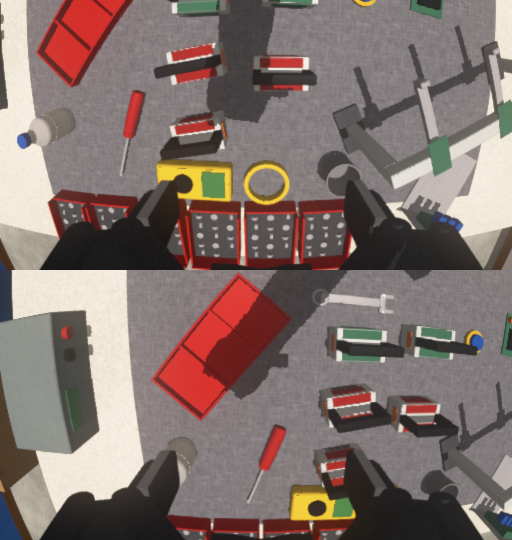

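The pictures show the hooks' light-grey arms with green brackets. In w0 the tips are near (137,187), (213,150) and (302,107), and the tray and modules are also clear. Next I'll zoom in on the rack.

```bash
python3 - <<'E'
import cv2,numpy as np
a=cv2.imread("pics/w0.png")[95:275,100:360];b=cv2.imread("pics/w1.png")[55:235,180:440]
r=lambda i:cv2.resize(i,None,fx=3,fy=3,interpolation=cv2.INTER_CUBIC)
v=np.hstack([r(a)[:, :780]]);
cv2.imwrite("pics/z0.png",r(a));cv2.imwrite("pics/z1.png",r(b))
E
```

```text
(no output)
```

View pics/z0.png

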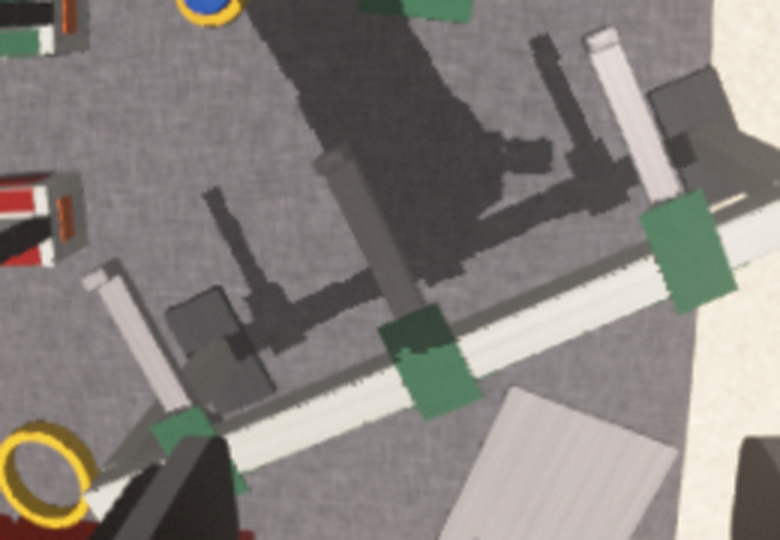

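View pics/z1.png

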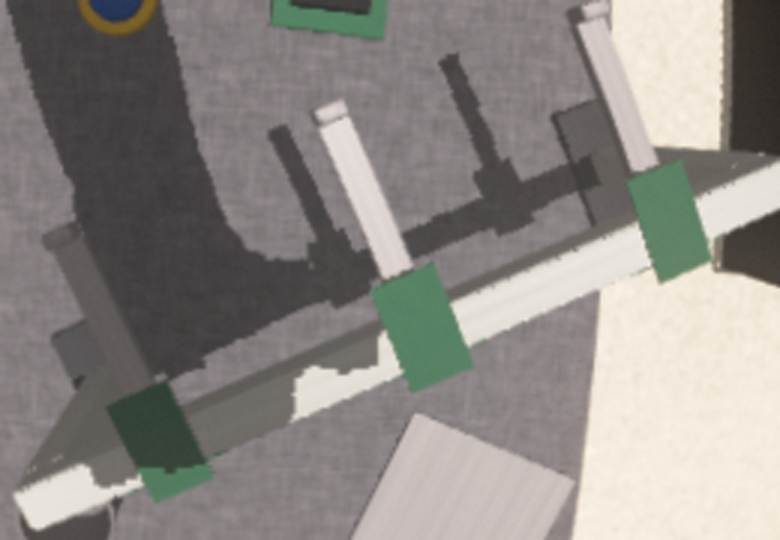

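z0 and z1 show all three hooks. The tip tops are at zoom px (96,279), (332,160), (603,40) and (62,236), (330,112), (591,14), and the arm and bracket junctions are clear too. Triangulating these.

```bash
python3 - <<'E'
from h import *
T0,T1=np.load("pics/w0.npy"),np.load("pics/w1.npy")
o0,o1=np.array([100,95]),np.array([180,55])
D={"h0":[((96,279),(62,236)),((110,280),(64,247)),((180,408),(145,383))],
"h1":[((332,160),(330,112)),((337,172),(336,122)),((415,312),(398,272))],
"h2":[((603,40),(591,14)),((606,50),(594,25)),((668,197),(643,168))]}
for n,v in D.items():
    P=[]
    for a,b in v:
        ra,rb=ray_w(T0,np.array(a)/3-.33+o0),ray_w(T1,np.array(b)/3-.33+o1)
        X,e=tri([ra,rb]); P.append((at(ra,.22)+at(rb,.22))/2)
        print(n,np.round(X,3),round(e,4),"z.22:",np.round(at(ra,.22)[:2],3),np.round(at(rb,.22)[:2],3))
    d=(P[2]-P[1])[:2];print("  len",np.linalg.norm(d),"yaw",np.degrees(np.arctan2(d[1],d[0])))
E
```

```text
h0 [0.563 0.194 0.233] 0.0002 z.22: [0.567 0.188] [0.565 0.192]
h0 [0.571 0.19  0.209] 0.0001 z.22: [0.567 0.195] [0.569 0.192]
h0 [0.627 0.227 0.23 ] 0.0 z.22: [0.632 0.223] [0.63  0.226]
  len 0.06997724458009703 yaw 26.29004685291638
h1 [0.513 0.305 0.223] 0.0002 z.22: [0.513 0.305] [0.512 0.305]
h1 [0.517 0.308 0.226] 0.0004 z.22: [0.519 0.307] [0.517 0.308]
h1 [0.583 0.338 0.214] 0.0018 z.22: [0.582 0.34 ] [0.58  0.336]
  len 0.07049984709862224 yaw 25.457976431156982
h2 [0.462 0.42  0.22 ] 0.0003 z.22: [0.462 0.42 ] [0.462 0.421]
h2 [0.466 0.422 0.219] 0.0006 z.22: [0.466 0.422] [0.467 0.422]
h2 [0.53  0.452 0.213] 0.0007 z.22: [0.529 0.451] [0.529 0.448]
  len 0.0685375376968857 yaw 23.72372627139546
```

```bash
cat >> h.py <<'E'
def red(im):
    h,s,v=cv2.split(cv2.cvtColor(im,cv2.COLOR_BGR2HSV)); return (((h<8)|(h>172))&(s>140)&(v>40)).astype(np.uint8)
def blue(im):
    h,s,v=cv2.split(cv2.cvtColor(im,cv2.COLOR_BGR2HSV)); return ((h>105)&(h<128)&(s>110)&(v>50)).astype(np.uint8)
def blobs(m):
    n,l,s,c=cv2.connectedComponentsWithStats(m); o=sorted(range(1,n),key=lambda i:-s[i,4]); return [(s[i],c[i],(l==i).astype(np.uint8)) for i in o]
def rect(T,cnt,z):
    P=np.array([at(ray_w(T,p),z)[:2] for p in cnt.reshape(-1,2)]); (c,wh,a)=cv2.minAreaRect((P*1000).astype(np.float32))
    if wh[0]<wh[1]: wh=wh[::-1]; a+=90
    return np.array(c)/1000,np.array(wh),(a+90)%180-90   # mm sizes; a = long axis
E
python3 - <<'E'
from h import *
for n in ["w4","w5"]:
    T=np.load(f"pics/{n}.npy"); im=cv2.imread(f"pics/{n}.png"); m=cv2.morphologyEx(red(im),cv2.MORPH_CLOSE,np.ones((7,7)))
    b=blobs(m)[0]; print(n,b[0]); c=max(cv2.findContours(b[2],0,1)[0],key=cv2.contourArea); c=cv2.convexHull(c)
    for z in (0,.03,.06): print(z,*[np.round(v,3) for v in rect(T,c,z)])
R_=[]
for n in ["w0","w1"]:
    T=np.load(f"pics/{n}.npy"); im=cv2.imread(f"pics/{n}.png")
    for b in blobs(blue(im))[:4]: print(n,b[0],np.round(b[1],1))
for c in ["top","side"]:
    for b in blobs(blue(cv2.imread(f"pics/{c}0.png")))[:4]: print(c,b[0],np.round(b[1],1))
E
```

```text
w4 [ 152   63  139  147 9442]
0 [ 0.463 -0.349] [260.29  127.495] -41.395
0.03 [ 0.459 -0.345] [245.76  120.378] -41.395
0.06 [ 0.456 -0.34 ] [231.23  113.261] -41.395
w5 [ 198   46  145  150 9852]
0 [ 0.461 -0.344] [260.532 127.819] -41.376
0.03 [ 0.459 -0.345] [245.969 120.674] -41.376
0.06 [ 0.457 -0.346] [231.406 113.53 ] -41.376
w0 [161  83  16  16 204] [168.6  90.8]
w0 [255 299  14  12 103] [261.5 304.6]
w0 [268 303  14  12 102] [274.4 308.7]
w0 [281 307  12  11  90] [286.8 312.5]
w1 [210  45  17  16 209] [218.2  52.8]
w1 [319 274  14  13 118] [325.1 280.3]
w1 [306 270  14  13 117] [312.4 276.2]
w1 [331 278  13  13 104] [336.8 284.2]
top [199 240   9   9  68] [203.1 244.1]
top [387 161   9   8  56] [390.9 164.6]
top [131 109   9   9  53] [135.  113.3]
top [139 113   9   9  52] [143.2 116.6]
side [   78     0   434   132 41432] [302.6  55.3]
side [ 52 281  44  39 748] [ 73.7 299.9]
side [297 276  13  12 124] [302.8 281.9]
side [253 121   4   3   8] [254.2 122.2]
```

Tray, seen the same from both views at rim height 0.03: centre (0.459, -0.345), yaw -41.4°. Next, the button and plumb views of the modules.

```bash
cat >> h.py <<'E'
def down(p,a,lin=None):
    """tool-down move choosing a or a+180 with the last joint nearest 0"""
    best=None
    for k in (0,np.pi):
        s=bot.solve_ik(p,q(a+k))
        if s is not None and (best is None or abs(s[5])<abs(best[0][5])): best=(s,a+k)
    bot.move_pose(p,q(best[1])); return best[1]
def plumb(xy,name,z=.27,dx=0.,dy=0.):
    a=np.pi; bot.move_pose([xy[0]+.074+dx,xy[1]+dy,z],q(a)); T,im=shot(name)
    g=im.max(axis=2); m=(g<48).astype(np.uint8); m=cv2.morphologyEx(m,cv2.MORPH_OPEN,np.ones((3,3)))
    u=proj_w(T,[xy[0],xy[1],.132])[0]
    B=[b for b in blobs(m) if b[0][4]>500 and np.linalg.norm(b[1]-u)<70]
    out=[]
    for b in B:
        c=max(cv2.findContours(b[2],0,1)[0],key=cv2.contourArea); out.append((b,T,c,rect(T,c,.132)))
    return out
E
python3 - <<'E'
from h import *
T0,T1=np.load("pics/w0.npy"),np.load("pics/w1.npy")
print("btn",tri([ray_w(T0,(168.6,90.8)),ray_w(T1,(218.2,52.8)),ray_fixed("top",(203.1,244.1)),ray_fixed("side",(302.8,281.9))]))
for n,x,y in [("r2",.56,-.106),("g1",.437,.042)]:
    o=plumb((x,y),"p_"+n)
    for b,T,c,r in o: print(n,b[0],[np.round(v,3).tolist() for v in r])
print(bot.read_clock())
a,b=[cv2.imread(f"pics/p_{n}.png")[20:220,120:400] for n in("r2","g1")]
cv2.imwrite("pics/pp.png",cv2.resize(np.hstack([a,b]),None,fx=1.4,fy=1.4))
E
```

```text
btn (array([0.42725286, 0.1870428 , 0.01796807]), np.float64(0.002166378418916558))
r2 [ 219   90   82   25 1080] [[0.559, -0.109], [86.588, 14.376], -80.667]
g1 [226  91  52  14 710] [[0.433, 0.03], [53.608, 14.006], 89.522]
8.9917
```

View pics/pp.png

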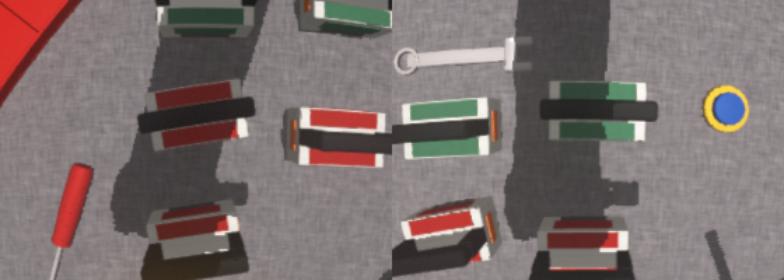

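The plumb views show bars as clean black strips: r2 is fitted well at 87×14 mm, while g1's sunlit right half falls above the threshold. Checking the levels.

```bash
python3 - <<'E'
import cv2,numpy as np
a=cv2.imread("pics/p_g1.png")
for c in (240,260,300): print(c,[a[r,c].tolist() for r in range(78,122,4)])
print("shadow",a[150,235].tolist(),a[60,230].tolist())
g=a.max(axis=2)
for t in (48,55,60,66):
    n,l,s,c=cv2.connectedComponentsWithStats(cv2.morphologyEx((g<t).astype(np.uint8),cv2.MORPH_OPEN,np.ones((3,3)))); print(t,[x.tolist() for x in s[1:] if x[4]>400])
E
```

```text
240 [[97, 105, 102], [69, 81, 67], [67, 79, 65], [53, 62, 53], [37, 38, 38], [35, 36, 38], [34, 35, 37], [95, 102, 100], [63, 75, 60], [63, 75, 59], [70, 80, 69]]
260 [[96, 103, 101], [57, 71, 52], [55, 69, 49], [50, 59, 45], [38, 40, 39], [36, 38, 38], [35, 36, 35], [92, 99, 97], [55, 69, 49], [55, 69, 48], [63, 76, 60]]
300 [[141, 142, 148], [231, 237, 240], [239, 244, 247], [228, 235, 238], [64, 65, 68], [66, 68, 69], [64, 66, 67], [119, 124, 127], [203, 213, 218], [194, 202, 208], [191, 198, 204]]
shadow [72, 71, 76] [70, 69, 73]
48 [[226, 91, 52, 14, 710], [219, 200, 72, 26, 768], [8, 241, 504, 143, 32353]]
55 [[423, 79, 28, 34, 730], [226, 90, 54, 16, 735], [112, 184, 75, 25, 597], [219, 200, 73, 29, 1045], [8, 241, 504, 143, 34432]]
60 [[422, 79, 30, 34, 791], [225, 90, 55, 16, 759], [109, 184, 78, 33, 1244], [218, 200, 75, 30, 1353], [8, 239, 504, 145, 35364]]
66 [[422, 79, 30, 34, 810], [225, 90, 69, 16, 867], [104, 106, 85, 17, 953], [109, 183, 78, 35, 1293], [218, 200, 75, 30, 1447], [8, 238, 504, 146, 36054]]
```

```bash
cat >> h.py <<'E'
from scipy.optimize import differential_evolution
def perim(h=(.008,.045),o=0):
    a,b=h[0]+o,h[1]+o; t=np.linspace(-1,1,40); e=np.linspace(-1,1,8)
    return np.r_[np.c_[t*0+a,t*b],np.c_[t*0-a,t*b],np.c_[e*a,e*0+b],np.c_[e*a,e*0-b]]
PI,PO=perim(o=-.003),perim(o=.003)
def fitbar(views,xy,r=.03,z=.132,fz=0.,yr=.6):
    """bar top pose (x,y,yaw[,z]) from dark-inside/bright-outside contrast along its outline"""
    G=[(T,im.max(axis=2).astype(np.float32)) for T,im in views]
    def cost(p):
        c,s=np.cos(p[2]),np.sin(p[2]); M=np.array([[c,s],[-s,c]]); v=0
        for T,g in G:
            f=lambda P:cv2.remap(g,np.float32(proj_w(T,np.c_[P@M+p[:2],np.full(len(P),p[3])]))[None],None,cv2.INTER_LINEAR)[0]
            v-=np.clip(f(PO)-f(PI),-10,25).mean()
        return v/len(G)
    o=differential_evolution(cost,[(xy[0]-r,xy[0]+r),(xy[1]-r,xy[1]+r),(-yr,yr),(z-fz-1e-6,z+fz+1e-6)],seed=1,popsize=20,tol=1e-6,maxiter=120)
    return o.x,-o.fun
def look(xy,name,n=2):
    """n plumb views, the last one shifted along y; returns fit"""
    V=[]
    for i in range(n):
        bot.move_pose([xy[0]+.074,xy[1]+.05*i,.27],q(np.pi)); V.append(shot(f"{name}_{i}"))
    return V
E
python3 - <<'E'
from h import *
for n,x,y in [("r2",.56,-.106),("g1",.437,.042)]:
    V=[(np.load(f"pics/p_{n}.npy"),cv2.imread(f"pics/p_{n}.png"))]
    print(n,fitbar(V,(x,y)))
V=look((.435,.042),"g1"); 
for k in (V[:1],V[1:],V): print(fitbar(k,(.437,.042)))
print("free z",fitbar(V,(.437,.042),fz=.03),bot.read_clock())
E
```

```text
r2 (array([ 0.55977303, -0.10909935,  0.13354045,  0.1320005 ]), np.float64(25.0))
g1 (array([0.43447999, 0.04605206, 0.00094652, 0.13199967]), np.float64(25.0))
(array([ 0.43318669,  0.04802766, -0.00580914,  0.13200023]), np.float64(25.0))
(array([0.4335485 , 0.04794971, 0.00381712, 0.13200058]), np.float64(25.0))
(array([ 0.43502452,  0.04879878, -0.01002707,  0.13200037]), np.float64(25.0))
free z (array([ 0.43359706,  0.04760832, -0.00311702,  0.12822698]), np.float64(25.0)) 9.6583
```

```bash
sed -i 's/PI,PO=perim(o=-.003),perim(o=.003)/PI,PO=perim(o=-.0018),perim(o=.0018)/; s/-10,25)/-10,45)/' h.py
cat >> h.py <<'E'
HY=np.radians(24.3); SEAT={0:(.598,.2077),1:(.547,.3216),2:(.4954,.4354)}
NY=np.radians(-41.4); ND=np.array([np.cos(NY),np.sin(NY)]); NEST={i:np.array([.459,-.345])+(i-1)*.0805*ND for i in range(3)}
def V(th,dx,dy=0): c,s=np.cos(th),np.sin(th); return np.array([c*dx-s*dy,s*dx+c*dy])
ZG=.104
def pick(xy,th,off,thp,pp):
    """grasp the bar off along its y; returns the tool angle at the place"""
    g=np.array(xy)+V(th,0,off); best=None
    for k in (-np.pi/2,np.pi/2):
        s=[bot.solve_ik([*g,.2],q(th+k)),bot.solve_ik([*pp,.3],q(thp+k))]
        if None in [type(v) if v is None else 0 for v in s]: continue
        m=max(abs(v[5]) for v in s)
        if best is None or m<best[0]: best=(m,k)
    k=best[1]; bot.set_gripper(.6); bot.move_pose([*g,.20],q(th+k))
    bot.move_linear([*g,ZG],speed=.12); bot.set_gripper(0.,grasp_force=60)
    print("grip",round(bot.read_gripper_width(),3),"F",bot.read_finger_force(),"joint6",round(best[0],2))
    bot.move_linear([*g,.31],speed=.2)
    return thp+k
def hang(i,a,off):
    s=np.array(SEAT[i])+V(HY,-.006,off); pre=s+V(HY,-.11)
    bot.move_pose([*pre,.31],q(a)); z=ZG+.22-.106
    bot.move_linear([*pre,z+.02],speed=.15); bot.move_linear([*s,z+.02],speed=.1)
    print("weight",np.round(bot.read_ft_force(),1)); hit=bot.move_linear([*s,z-.005],speed=.03,until_force=3)
    print("seat",hit,bot.read_position()[2]-z,np.round(bot.read_ft_force(),1))
def nest(i,a):
    n=NEST[i]; bot.move_pose([*n,.31],q(a)); bot.move_linear([*n,ZG+.03],speed=.15)
    print("weight",np.round(bot.read_ft_force(),1)); hit=bot.move_linear([*n,ZG-.003],speed=.03,until_force=3)
    print("floor",hit,bot.read_position()[2]-ZG,np.round(bot.read_ft_force(),1))
def release(up=.1):
    bot.set_gripper(.38); p=bot.read_position(); bot.move_linear([p[0],p[1],p[2]+up],speed=.12)
    print("F",np.round(bot.read_ft_force(),1),"t",bot.read_clock())
E
python3 - <<'E'
from h import *
W=[(np.load(f"pics/g1_{i}.npy"),cv2.imread(f"pics/g1_{i}.png")) for i in (0,1)]
for k in (W[:1],W[1:],W): p,s=fitbar(k,(.434,.047)); print(p,s)
print("free z",fitbar(W,(.434,.047),fz=.03))
off=-.022
s=np.array(SEAT[2])+V(HY,-.006,off); pre=s+V(HY,-.11)
a=pick(p[:2],p[2],off,HY,pre)
bot.move_pose([*pre,.31],q(a)); print(np.round(bot.read_ft_force(),1),bot.read_clock(),a)
cv2.imwrite("pics/side1.png",cv2.resize(bot.camera("side")[110:390,120:400,::-1],None,fx=2,fy=2))
np.save("a.npy",a)
E
```

```text
[ 0.43372929  0.04738392 -0.0331408   0.13199928] 39.77097702026367
[ 0.43323994  0.04769667 -0.00976179  0.13199905] 38.628082275390625
[ 0.43324907  0.04763793 -0.01248518  0.1320001 ] 38.995262145996094
free z (array([ 0.43347824,  0.04684758, -0.02019918,  0.12049156]), np.float64(40.126136779785156))
grip -0.002 F 0.0 joint6 1.67
[0.2 0.  0.1] 15.5583 -1.1466813185602744
```

View pics/side1.png

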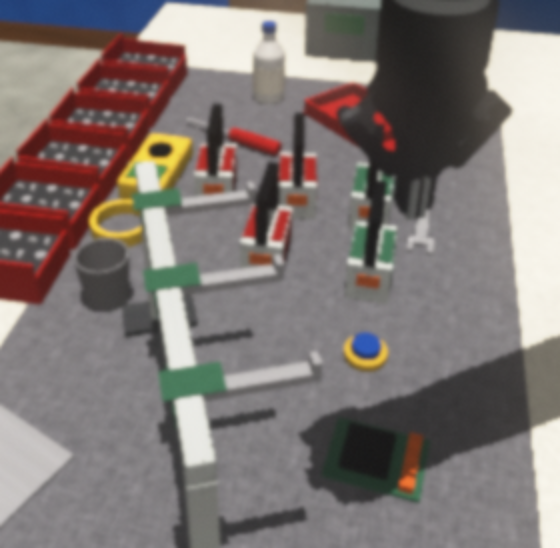

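The side picture shows the module still standing at (370,255) with the gripper empty, so the grasp missed. I'll check the arm's pose against what I commanded.

```bash
python3 - <<'E'
from h import *
p=bot.read_position(); print(p,bot.read_tool_rot(),bot.read_gripper_width())
def pf(c,P):
    k=bot.calibration(c);E=k["extrinsics"];v=k["mtx"]@(E[:3,:3]@P+E[:3,3]);return v[:2]/v[2]
f=lambda P:np.round((pf("side",np.array(P))-[120,110])*2)
print("tcp in side1",f(p),"bar ends",f([.4336,.0025,.132]),f([.4336,.0925,.132]),"foot",f([.4336,.0475,0]))
print("tip h2",f([.462,.42,.232]),"btn",f([.427,.187,.018]))
bot.move_pose([.5+.074,.14,.27],q(np.pi)); T,im=shot("chk")
for n,P in [("bar-",[.4336,.0025,.132]),("bar+",[.4336,.0925,.132])]:print(n,proj_w(T,P))
print(fitbar([(T,im)],(.434,.047)))
E
```

```text
[0.39931747 0.36652114 0.30998045] [ 1.64449129e-04  8.39582631e-01 -5.43231946e-01  1.77469455e-04] -0.0015247349024620114
tcp in side1 [406. 249.] bar ends [380. 178.] [374. 219.] foot [369. 278.]
tip h2 [314. 356.] btn [365. 344.]
bar- [[136.74679418  48.97148977]]
bar+ [[216.29040014  41.75224104]]
(array([ 0.43564456,  0.04965357, -0.00859802,  0.13200085]), np.float64(32.820892333984375))
```

```bash
python3 - <<'E'
from h import *
def pf(c,P):
    k=bot.calibration(c);E=k["extrinsics"];v=k["mtx"]@(E[:3,:3]@P+E[:3,3]);return v[:2]/v[2]
bot.move_pose([.34,.10,.10],q(np.pi/2)); print(np.round(bot.read_ft_force(),2))
print(bot.move_linear([.34,.10,-.002],speed=.04,until_force=4),bot.read_position(),np.round(bot.read_ft_force(),2))
p=bot.read_position(); bot.move_linear([.34,.10,.04]); 
print("tcp px in crop",(pf("side",bot.read_position())-[200,130])*3.5)
im=bot.camera("side"); cv2.imwrite("pics/side2.png",cv2.resize(im[130:290,200:400,::-1],None,fx=3.5,fy=3.5,interpolation=cv2.INTER_CUBIC)); print(bot.read_clock())
E
```

```text
[0.36 0.06 0.04]
False [ 0.34010848  0.10001811 -0.00190329] [ 0.53 -0.04 -0.6 ]
tcp px in crop [494.39060009 439.57393789]
21.55
```

View pics/side2.png

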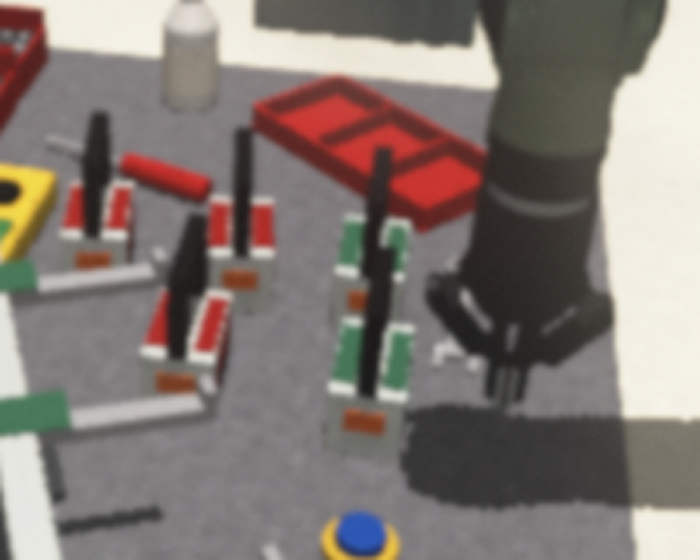

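The tips show at crop (507,405), while the read TCP projects to (494,440). That puts them about 20 mm above the read TCP, and the bench wasn't touched at z=0. I'll probe for the real offset.

```bash
python3 - <<'E'
from h import *
bot.move_linear([.34,.10,.005],speed=.1)
try: print(bot.move_linear([.34,.10,-.045],speed=.02,until_force=4),bot.read_position(),np.round(bot.read_ft_force(),2))
except Exception as e: print(repr(e))
bot.move_linear([.34,.10,.06],speed=.1); print(bot.read_clock())
E
```

```text
True [ 0.34003577  0.09998797 -0.03607574] [-0.32 -0.    7.59]
24.9833
```

```bash
python3 - <<'E'
from h import *
bot.set_gripper(0.); T,im=shot("tip"); p=bot.read_position()
for dz,c in ((0,(0,0,255)),(.019,(0,255,0)),(.035,(255,0,0))):
    u=proj_w(T,p+[0,0,dz])[0]; print(dz,u); 
def pf(c,P):
    k=bot.calibration(c);E=k["extrinsics"];v=k["mtx"]@(E[:3,:3]@P+E[:3,3]);return v[:2]/v[2]
t=bot.camera("top")[:,:,::-1]; u=pf("top",p); print("top",u,p)
a=cv2.resize(im[190:384,150:370],(440,388)); x,y=[int(v) for v in u]
b=cv2.resize(t[y-40:y+40,x-35:x+35],(340,388),interpolation=cv2.INTER_CUBIC)
cv2.imwrite("pics/tipv.png",np.hstack([a,b]))
E
```

```text
0 [260.2790239  219.79498114]
0.019 [260.13354253 232.22181459]
0.035 [259.98734761 244.75718098]
top [227.93729609 270.83027299] [0.3396883  0.0999722  0.05965875]
```

View pics/tipv.png

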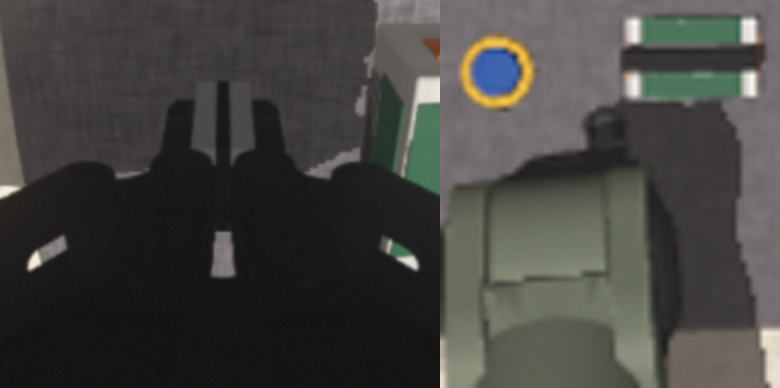

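```bash
python3 - <<'E'
from h import *
r=ray_fixed("side",(507/3.5+200,405/3.5+130))
for z in (.04,.06,.07,.075,.08): print(z,np.round(at(r,z),4))
T=np.load("pics/tip.npy")  # TCP at (.3397,.1,.0597), tool x=+y
r=ray_w(T,(261.5,231))
for z in (.06,.08,.09,.095,.1): print(z,np.round(at(r,z),4))
E
```

```text
0.04 [0.332  0.0602 0.04  ]
0.06 [0.3345 0.0844 0.06  ]
0.07 [0.3357 0.0965 0.07  ]
0.075 [0.3363 0.1026 0.075 ]
0.08 [0.3369 0.1086 0.08  ]
0.06 [0.3405 0.0922 0.06  ]
0.08 [0.3405 0.1014 0.08  ]
0.09 [0.3405 0.106  0.09  ]
0.095 [0.3405 0.1083 0.095 ]
0.1 [0.3405 0.1106 0.1   ]
```

The tips really are about 35 mm behind the read TCP: the bench contact and both views agree, with no lateral shift. I'll correct the grasp height and retry after a fresh look.

```bash
sed -i 's/^ZG=.*/ZG=.067/' h.py; python3 - <<'E'
from h import *
W=look((.434,.047),"g1b",1); p,s=fitbar(W,(.434,.047)); print(p,s)
off=-.022
s=np.array(SEAT[2])+V(HY,-.006,off); pre=s+V(HY,-.11)
a=pick(p[:2],p[2],off,HY,pre)
np.save("a.npy",a); print(np.round(bot.read_ft_force(),1),bot.read_clock())
if bot.read_gripper_width()>.08:
    hang(2,a,off); print(bot.read_gripper_width(),bot.read_clock())
    cv2.imwrite("pics/side3.png",cv2.resize(bot.camera("side")[150:384,140:400,::-1],None,fx=2.5,fy=2.5))
E
```

```text
[ 0.43394235  0.04763441 -0.00758516  0.1319992 ] 38.55360794067383
grip 0.178 F 58.85011484842835 joint6 1.67
[-0.6 -0.4 -4. ] 31.8667
weight [-0.8 -0.3 -3.6]
seat True 0.00022582881559496393 [-0.2 -0.4  3.3]
0.17351430779098634 35.9333
```

View pics/side3.png

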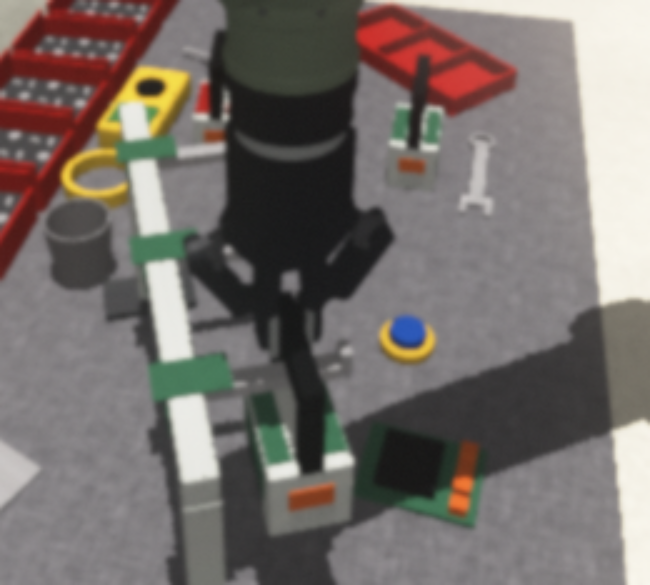

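The module hangs with the hook arm through its handle (arm at about (290,380), tip at (345,355)). Releasing it and doing the second green one on hook0.

```bash
python3 - <<'E'
from h import *
release(.1)
bot.move_pose([.40,.2,.33],q(np.pi))
W=look((.447,-.1),"g2",1); p,s=fitbar(W,(.447,-.1),r=.04); print(p,s)
assert s>28
off=.022
s=np.array(SEAT[0])+V(HY,-.006,off); pre=s+V(HY,-.11)
a=pick(p[:2],p[2],off,HY,pre)
if bot.read_gripper_width()>.08:
    hang(0,a,off); print(bot.read_gripper_width(),bot.read_clock())
    if abs(bot.read_position()[2]-ZG-.114)<.004: release(.1)
    bot.move_pose([.42,.1,.33],q(np.pi))
    cv2.imwrite("pics/side4.png",cv2.resize(bot.camera("side")[150:384,140:400,::-1],None,fx=2.5,fy=2.5))
E
```

```text
F [-0.8 -0.3 -0.2] t 37.275
[ 0.44579344 -0.10006808 -0.00240682  0.13200058] 37.1242561340332
grip 0.174 F 59.44236880168319 joint6 1.36
weight [-0.9 -0.9 -4. ]
seat True 0.0003435683297218217 [-0.8 -1.   4.1]
0.1735972693071266 48.625
F [0.2 0.2 0.2] t 49.9167
```

View pics/side4.png

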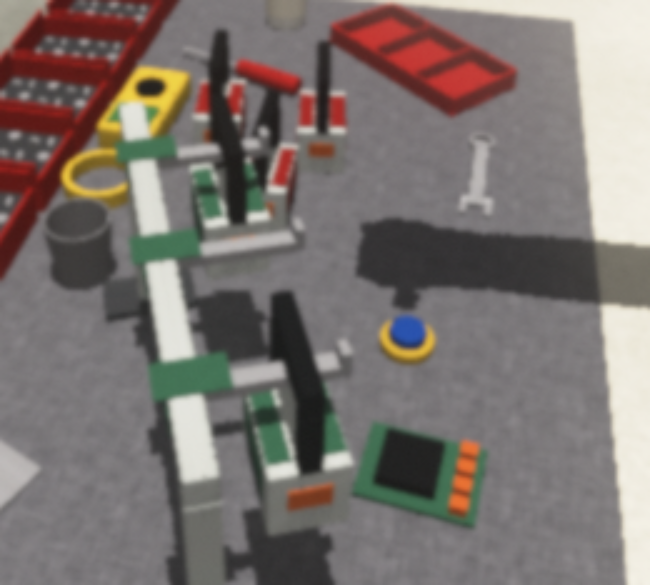

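Both green modules hang on hook2 and hook0. Next, the reds, each looked at afresh.

```bash
python3 - <<'E'
from h import *
for n,xy,i in [("r2",(.56,-.109),2),("r1",(.574,.03),1),("r3",(.683,-.109),0)]:
    W=look(xy,n+"c",1); p,s=fitbar(W,xy,r=.045); print(n,np.round(p,3),s)
    if s<27: break
    a=pick(p[:2],p[2],0,NY,NEST[i])
    if bot.read_gripper_width()<.08: break
    nest(i,a); 
    if abs(bot.read_position()[2]-ZG-.005)>.004: print("not on floor"); break
    release(.12)
    bot.move_linear([*NEST[i],.27],speed=.2)
E
```

```text
r2 [ 0.559 -0.108  0.146  0.132] 44.11647415161133
grip 0.173 F 59.83011284843087 joint6 1.53
weight [ 0.1 -0.1 -3.2]
floor True 0.005640839109237766 [-0.9  0.5  4.5]
F [-0.6  0.1  0.4] t 61.95
r1 [0.6   0.012 0.024 0.132] 44.02043533325195
grip 0.178 F 59.4115986675024 joint6 1.52
weight [ 0.4 -0.2 -3.4]
floor True 0.005665638432127432 [0.2 0.4 5.1]
F [-0.1 -1.   0.4] t 74.1333
r3 [ 0.685 -0.11   0.145  0.132] 43.24726486206055
grip 0.177 F 59.76034512743354 joint6 1.51
weight [ 0.7 -0.1 -3.1]
floor True 0.005703999227501588 [-1.1  0.5  5.2]
F [-0.5 -0.2 -0.2] t 85.9917
```

```bash
python3 - <<'E'
from h import *
bot.move_pose([.36,.1,.3],q(np.pi)); s=bot.camera("side"); t=bot.camera("top")
a=cv2.resize(s[110:350,140:380,::-1],(480,480),interpolation=cv2.INTER_CUBIC); b=cv2.resize(t[150:300,290:390,::-1],(320,480),interpolation=cv2.INTER_CUBIC)
cv2.imwrite("pics/fin.png",np.hstack([a,b]))
E
```

```text
(no output)
```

View pics/fin.png

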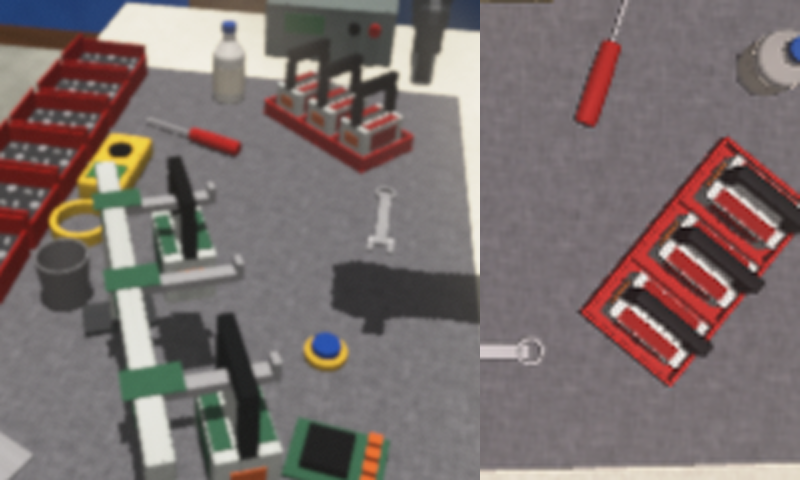

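All three red modules stand in their nests (right panel, around (650,330), (705,265), (755,200)). Both green ones hang on hooks, and nothing else has moved. Now the button.

```bash
python3 - <<'E'
from h import *
b=[.427,.187]; bot.set_gripper(0.)
bot.move_pose([*b,.08],q(np.pi)); bot.move_linear([*b,.005],speed=.1)
z0=bot.read_ft_force()[2]
print(bot.move_linear([*b,-.03],speed=.02,until_force=2),bot.read_position()[2])
p=bot.read_position()[2]
print(bot.move_linear([*b,p-.014],speed=.015,until_force=11),bot.read_position()[2],bot.read_ft_force()-0,z0)
bot.wait(.3); print(np.round(bot.read_ft_force(),1))
bot.move_linear([*b,.1],speed=.1); print(bot.read_clock())
E
```

```text
True -0.015927004230936008
True -0.020130802898344922 [-2.05321462 -0.08436508  9.16333443] 0.0788856798304412
[-1.7 -0.8  9.9]
93.575
```

```bash
python3 - <<'E'
from h import *
bot.move_pose([.36,.1,.3],q(np.pi)); bot.wait(.5); print(bot.close_job(),bot.read_clock())
E
```

```text
the job is handed in; nothing more can be done
the job is handed in; nothing more can be done
```

Job handed in: both green modules hang on hook0 and hook2, all three red modules stand in the tray nests, and the batch button was then pressed to its stop (about 10 N against a 5 N spring) and released.

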